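Square up the weight block and lift the check weight with tongs

TASK

Get the scale's brass check weight out for inspection: first push the wooden block it stands in fully home, square against both metal stops of the corner fixture, then pick up the tongs by their red grips, close their jaws on the weight and lift it upright straight out of the pocket. Finish still holding: the program ends with the weight hanging still in the tongs about 10 cm above the table, the block still home. Never touch the weight with the gripper itself, keep it in its pocket until the block is home, and leave the till roll, tape measure and glue stick where they are.

Things in the scene. Friction and masses are not known exactly. Their poses are not given: they have to be found in the camera images.
- corner: Corner fixture, fixed: grey plate 150 x 150 x 4 mm with two aluminium stops, tops 16 mm above the table. Origin: inside corner of the stops, at table level. In its own axes the far stop's inner face is x = 0, the left stop's y = 0; the plate reaches to x = y = -136 mm and the block belongs on it at negative x, y. Its yaw varies by 0.25 rad.
- block: Loose wooden block 64 x 64 x 20 mm, 0.45 kg, on the plate, 15 to 60 mm short of the stops and askew. Origin: centre of its underside (4 mm above the table); x, y along its edges. A round pocket 29 mm wide, 6 mm deep is in its top centre. Home, its origin is at x = y = -32 mm of the corner. It slides under a push of 2 to 6 N.
- weight: Brass check weight, 60 g, standing in the pocket: cylinder 24 mm in diameter, 28 mm high, then a neck and 16 mm knob, 42 mm high in all. Origin: centre of its underside (18 mm above the table in the pocket); z up along its axis. 22 mm of the cylinder stand above the block's top, where the jaws take it.
- tongs: Sprung steel tongs, 215 mm long, 130 g, lying flat, arms spread sideways. Origin: midway between the red grips, at the underside; x to the jaws, z up. Grips: 48 mm long (along x), 30 mm high, 60 mm over their outsides at rest; take them from above, squeezing along y. Hinge at x = -85 mm, middle of the jaws at +95 mm, jaw ends at +113 mm.
- tongs_left: Left arm of the tongs (+y side): red grip and black jaw, a shallow scoop 36 mm long, 18 mm high from the underside. Origin at its hinge, 85 mm behind and 10 mm left of the tongs' origin. Jaw gap: 56 mm at rest (47 at the lips), about 43 mm when squeezed to 54 mm over the grips; the jaws meet the weight at about 45 mm over the grips.
- tongs_right: Right arm of the tongs (-y side), mirror image; origin at its hinge. The arms close together. Each grip pushes back with 4 N at rest, 5 to 6 N at 54 mm, 8 N when closed on the weight; squeezed on with 25 to 30 N the jaws hold the weight firmly. With nothing between them they stop at about 33 mm over the grips.
- till_roll: Bystander: white till roll standing on end, 48 mm in diameter, 57 mm high. Origin: centre of its underside.
- tape_measure: Bystander: yellow tape measure, 28 x 69 x 62 mm high. Origin: centre of its underside.
- glue_stick: Bystander: glue stick with red cap, standing, 24 mm in diameter, 83 mm high. Origin: centre of its underside.
Not all that is in view belongs to the job. Leave any blue look-alike of the block alone.

How it is judged:
By the outcome, as a careful person would: the job done as asked, in the order asked, and still so for the second after the job is handed in, while the arm keeps its last pose, push and grip.
It also fails if it takes over 58 s, if anything falls off the work surface, if the arm or the gripper's body presses on something with over 40 N, if the wrist force passes 120 N, or if a joint passes its speed limit or range.

ROBOT

A 6-joint arm with a two-finger parallel gripper is mounted at the origin on a cart in front of the work surface, level with it; the furniture and walls round the work are solid. World frame = base frame: x ahead of the robot, y to its left, z up, the work surface at z = 0. Lengths are in m, angles in degrees, forces in N, time in s.
With the tool pointing down it reaches from about 0.35 to 0.875 m from the base axis. Payload 4.2 kg.
Tool frame: the origin (TCP) lies at the centre of the arm's flange, where the gripper is bolted on; the fingertips stand 182 mm ahead of it and the grasp point (between the pads) lies 164 mm ahead of it (r.nose_length is the distance from the TCP to the fingertips, in m); z points along the fingers, y is the line along which they close (so a half turn about z gives the same grasp; the last joint's range is limited). The gripper opens to 87 mm and grips with 3 to 60 N. Pads are 19 mm wide; open, the fingers measure 117 mm over their backs; the gripper's body (75 mm by 190 mm) begins 51 mm behind the grasp point.
Start: joints at [82.712, 22.042, 0.453, 0, -68.411, -14.817], TCP at [0.235, 0.579, 0.405] pointing down, gripper open.
Joint ranges: [-179.83, 179.83], [-69.29, 118.12], [-61.27, 80.66], [-181.25, 117.63], [-171.15, -9.14], [-177.46, 177.46]. Speed limits (degrees/s): [159.86, 159.86, 180, 180, 180, 180].

INTERFACE

Orientations are given as a 3x3 rotation matrix whose columns are the frame's x, y, z axes.
In Python, from station import r, vision gives the robot as it stands. The module is installed in compiled form; this text tells all that it offers.
- The arm moves only by the shell command python3 -m creep 'ROWS'. ROWS is JSON, a list of rows, each a list of 7 numbers: the opening, from -1 (shut) to 1 (fully open), then the shift along the tool's x, y, z in mm, then the turn, a rotation vector about the tool's x, y, z in degrees. A call has 1 to 8 rows; each row is the pose to reach, as a shift and turn from the pose commanded when the call began, along the tool's axes at that moment; what a row does not reach only later rows make up. A row lasts 1/12 s, in which the tool goes at most 41.7 mm and 7.16 degrees, less where a joint would pass 70% of its speed; a pose out of reach is approached as far as the arm can. A call with a gripper value outside its range is refused whole. The fingers move at their own pace and stop on an object; the grip force is fixed at half the most. Time passes only in rows, so rows that repeat a pose let the fingers close. It gives the time, the measured TCP pose, the force, the opening and the grip force at its end, in the units of the state.
- r.sense(): the state, without advancing time (a new reading comes with each control period).
- vision.capture(name): name is "scene" or "top" or "wrist"; returns (picture, depth): 480x640x3 uint8, red, green, blue; 480x640 float32, m along the optical axis (not along the pixel's ray), 0 where there is no reading.
- vision.camera_model(name): a dict with "vertical_fov" (degrees; the focal length in pixels is half the picture's height over the tangent of half this angle, whatever the lens; pixels are square), "cx", "cy" (the principal point, pixels), "extrinsics" (4x4, takes a point from camera to world coordinates); the wrist camera has in their place "mount" (4x4, takes a point from camera to tool coordinates, whose origin is the TCP and whose axes are the flange's). Camera axes: x right, y down, z forward; pixel columns grow to the right and rows downward; lengths in m; the calibration is good to about 2 mm. A picture is of the moment at which its call begins: read the wrist's pose just before it. camera_model takes no time and is no camera call.
- r.finish_job(): hands the job in; it is judged then, once.
Trained networks look in the newest picture that a camera, given by its name, has taken for a name from the list of things; names that differ only in an ending like _2 or _b are one class to them, and where a whole thing is asked for, a point or a joint stands for the part that bears it (a point fixed in the world has none). Each returns a list of dicts, best first, with "conf" (0 to 1); they miss things now and then, are a little off and sometimes report something else, mostly with a low value. They report only what shows in the picture. A call takes as long as a camera call. They do not tell look-alikes from the thing itself.
- vision.find_in(camera, thing): "uv" ([column, row] in pixels, amid what is visible of it).
- vision.cut_out(camera, thing): "region" (480x640 bool, what is visible of it) and "uv" ([column, row] in pixels, amid what is visible of it).
The state is a dict: "time_s": time; "joints": joint angles; "joint_velocities": joint speeds; "effort": joint torques, N m; "tcp_pos": TCP position; "ee_rot": TCP orientation; "wrist_force": force on the tool from outside, world axes, zero at the start; "moment": the same for the moment, N m; "gripper_width": opening from 0.0 (shut) to 1.0 (fully open); "gripper_force": force on a finger pad.
Only numpy, scipy, OpenCV 4.12 (cv2) and the standard library are available. Lean on these libraries where they do the work, as an engineer would, in place of code of your own. Each camera call takes 0.05 s, during which the arm holds its last target. There are 200 camera calls.

## Working session

There is one attempt and no reset: what is moved stays moved. The work goes in short steps, Python scripts to look and compute and a shell command to move; the robot and the scene stay as the last step left them, time stands still between calls to the robot, and variables do not carry over. Pictures are saved under pics/ and viewed, at most 10 in all, crops included, and the job is handed in when it is done.

```bash
mkdir -p pics
cat > h.py <<'E'
import numpy as np, cv2
from station import r, vision
def K(c):
    m=vision.camera_model(c); return 240/np.tan(np.radians(m["vertical_fov"])/2), m["cx"], m["cy"], m
def ext(c,s=None):
    m=vision.camera_model(c)
    if c!="wrist": return np.array(m["extrinsics"])
    s=s or r.sense(); T=np.eye(4); T[:3,:3]=s["ee_rot"]; T[:3,3]=s["tcp_pos"]; return T@np.array(m["mount"])
def cloud(c,d,E):
    f,cx,cy,_=K(c); v,u=np.mgrid[:480,:640]
    P=np.stack([(u-cx)/f*d,(v-cy)/f*d,d],-1)
    W=P@E[:3,:3].T+E[:3,3]; W[d==0]=np.nan; return W
def proj(c,p,E):
    f,cx,cy,_=K(c); q=(np.asarray(p)-E[:3,3])@E[:3,:3]; return q[...,:2]/q[...,2:]*f+[cx,cy]
def snap(c,name):
    s=r.sense(); E=ext(c,s); p,d=vision.capture(c); cv2.imwrite(f"pics/{name}.png",p[...,::-1]); W=cloud(c,d,E)
    np.savez(f"{name}.npz",p=p,W=W,E=E); return p,W,E
E
python3 - <<'E'
from h import *
np.set_printoptions(precision=3,suppress=True)
s=r.sense(); print(s["time_s"],s["tcp_pos"],s["ee_rot"],s["gripper_width"],s["wrist_force"])
p,W,E=snap("top","top1"); print(E)
for t in ["corner","block","weight","tongs","tongs_left","tongs_right","till_roll","tape_measure","glue_stick"]:
    for o in vision.cut_out("top",t)[:3]:
        m=o["region"]; w=W[m]; print(t,round(o["conf"],2),np.round(o["uv"]),m.sum(),np.nanmedian(w,0),np.nanmax(w[:,2]) )
E
python3 - <<'E'
import sys; sys.path.insert(0,'.')
from h import *
snap("scene","scene1")
E
```

```text
0.0 [0.235 0.579 0.404] [[ 0.926 -0.377 -0.001]
 [-0.377 -0.926 -0.002]
 [ 0.     0.002 -1.   ]] 0.9957410116816632 [ 0.738 -0.511  0.207]
[[ 0.01  -0.997  0.07   0.47 ]
 [-1.    -0.009  0.005  0.006]
 [-0.005 -0.071 -0.997  1.247]
 [ 0.     0.     0.     1.   ]]
corner 0.69 [241. 224.] 2840 [0.578 0.208 0.005] 0.028361446957333447
corner 0.4 [409. 270.] 168 [ 0.468 -0.216  0.018] 0.03762351802947106
block 0.95 [314. 223.] 670 [0.595 0.031 0.02 ] 0.02953458786639729
block 0.78 [287. 302.] 619 [0.385 0.104 0.02 ] 0.026793271084449843
block 0.7 [246. 241.] 615 [0.55  0.196 0.024] 0.05030043185451416
weight 0.61 [372. 182.] 329 [ 0.69  -0.118  0.055] 0.0683649168818834
weight 0.48 [243. 234.] 72 [0.55  0.193 0.05 ] 0.06267867281762829
tongs_left 0.61 [388. 278.] 93 [ 0.448 -0.163  0.023] 0.033464346670624145
tongs_right 0.78 [413. 273.] 184 [ 0.465 -0.216  0.018] 0.03762351802947106
till_roll 0.77 [331. 162.] 368 [ 0.729 -0.02   0.056] 0.06381702763980623
tape_measure 0.51 [373. 182.] 281 [ 0.689 -0.118  0.056] 0.0683649168818834
glue_stick 0.67 [283. 152.] 164 [0.751 0.092 0.073] 0.08743779460440271
```

View pics/top1.png

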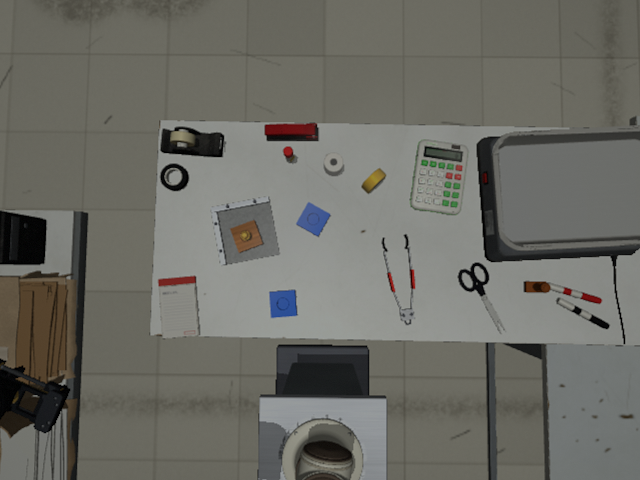

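Top view: corner fixture (247,231) holds the wooden block with the brass weight at (246,236). The blue look-alikes are at (313,219) and (284,303), and the tongs run from their jaws (395,240) to their hinge (406,315).

View pics/scene1.png

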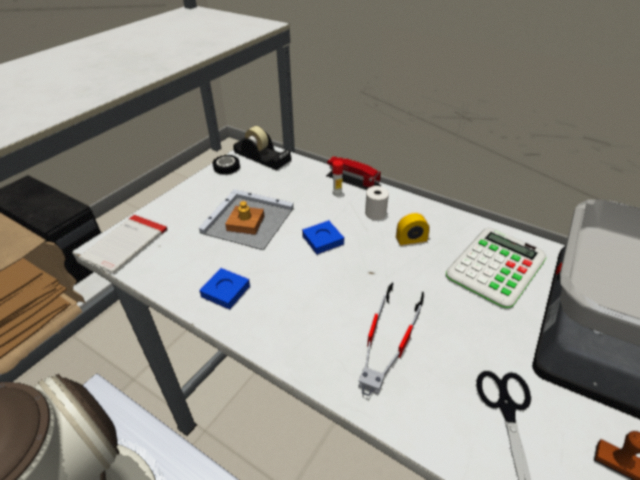

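Run:
```python
from h import *
np.set_printoptions(precision=3,suppress=True)
print(np.array(vision.camera_model("wrist")["mount"]))
z=np.load("top1.npz"); W=z["W"]; x=W[...,0];y=W[...,1];zz=W[...,2]
m=(x>.1)&(x<.55)&(y>.25)&(y<.7); print("high stuff left", np.nanmax(zz[m]))
for (u,v) in [(212,206),(270,198),(224,264),(280,256),(247,236),(395,240),(406,315),(391,283),(413,279),(384,243),(406,240)]: print((u,v),W[v,u])
```

```text
[[-0.    -0.959 -0.284  0.077]
 [ 1.     0.    -0.001 -0.   ]
 [ 0.001 -0.284  0.959  0.02 ]
 [ 0.     0.     0.     1.   ]]
high stuff left 0.40603133389097146
(212, 206) [0.627 0.288 0.001]
(270, 198) [0.649 0.139 0.001]
(224, 264) [0.479 0.252 0.01 ]
(280, 256) [ 0.501  0.112 -0.001]
(247, 236) [0.548 0.189 0.049]
(395, 240) [ 0.544 -0.181 -0.001]
(406, 315) [ 0.357 -0.205  0.021]
(391, 283) [ 0.436 -0.167  0.028]
(413, 279) [ 0.446 -0.221  0.028]
(384, 243) [ 0.536 -0.153 -0.001]
(406, 240) [ 0.544 -0.206  0.017]
```

Scene view: the same layout. The wooden block with the brass weight is at (245,218) and the tongs are at (390,340). The till roll, tape measure and glue stick are well away from it.

```bash
cat >> h.py <<'E'
def go(pos,yaw):
    s=r.sense(); R=np.array(s["ee_rot"]); d=(np.array(pos)-s["tcp_pos"])*1000
    c,n=np.cos(np.radians(yaw)),np.sin(np.radians(yaw)); T=np.array([[c,n,0],[n,-c,0],[0,0,-1.]])
    from scipy.spatial.transform import Rotation as Ro
    print("t",round(s["time_s"],2),"shift",np.round(R.T@d,1),"turn",np.round(Ro.from_matrix(R.T@T).as_rotvec(degrees=True),2),
      "tcp",np.round(s["tcp_pos"],4),"F",np.round(s["wrist_force"],1),"w",round(s["gripper_width"],3),"gf",round(s["gripper_force"],1))
E
python3 - <<'E'
from h import *
W=np.load("top1.npz")["W"]; x,y,z=W[...,0],W[...,1],W[...,2]
for y0 in np.arange(.3,.8,.1):
  print(round(y0,1),[round(float(np.nanmax(z[(x>x0)&(x<x0+.1)&(y>y0)&(y<y0+.1)],initial=-1)),2) for x0 in np.arange(.1,.8,.1)])
go([.57,.185,.42],-82)
E
```

```text
0.3 [-0.76, 0.01, 0.02, 0.02, 0.01, 0.03, 0.08]
0.4 [0.34, 0.34, 0.02, 0.02, 0.01, 0.02, 0.03]
0.5 [0.34, 0.41, -1.0, -1.0, -1.0, -1.0, -1.0]
0.6 [-0.76, 0.31, -1.0, -1.0, -1.0, -0.76, -0.77]
0.7 [-0.76, -0.75, -0.76, -0.76, -0.76, -0.75, -0.76]
t 0.55 shift [458.5 239.1 -15.3] turn [ 0.    0.   59.89] tcp [0.2352 0.579  0.4047] F [ 0.8  0.1 -0.2] w 0.997 gf 0.0
```

```bash
python3 -m creep '[[1,38,20,-2,0,0,7],[1,76,40,-4,0,0,14],[1,114,60,-6,0,0,21],[1,152,80,-8,0,0,28],[1,190,100,-10,0,0,35],[1,228,120,-12,0,0,42],[1,266,140,-14,0,0,49],[1,300,158,-15,0,0,55]]'; python3 -c "
from h import *
go([.57,.185,.42],-82)"
```

```text
time_s: 1.22
tcp_pos: [0.4506, 0.3227, 0.4202]
ee_rot: [[0.218, -0.976, 0.001], [-0.976, -0.218, 0.001], [-0.001, -0.001, -1.0]]
wrist_force: [0.6, 0.7, -0.6]
gripper_width: 0.999
gripper_force: 0.0
t 1.22 shift [160.4 -86.5   0.2] turn [-0.05  0.04  4.59] tcp [0.4506 0.3227 0.4202] F [ 0.6  0.7 -0.6] w 0.999 gf 0.0
```

```bash
python3 -m creep '[[1,36,-19,0,0,0,2],[1,72,-39,0,0,0,4],[1,108,-58,0,0,0,4.6],[1,144,-77,0,0,0,4.6],[1,160,-86,0,0,0,4.6],[1,160,-86,0,0,0,4.6],[1,160,-86,0,0,0,4.6]]'
python3 - <<'E'
from h import *
np.set_printoptions(precision=3,suppress=True)
p,W,E=snap("wrist","w1"); go([.57,.185,.42],-82)
for t in ["corner","block","weight"]:
    for o in vision.cut_out("wrist",t)[:3]:
        m=o["region"]; print(t,round(o["conf"],2),np.round(o["uv"]),m.sum(),np.nanmedian(W[m],0),np.nanpercentile(W[m][:,2],[2,98]))
        cv2.imwrite(f"m_{t}.png",m*255) if o is not None else 0
# height bands
z=W[...,2]
print(np.histogram(z[np.isfinite(z)],bins=np.arange(-.004,.07,.004)))
E
```

```text
time_s: 1.8
tcp_pos: [0.5698, 0.1867, 0.4192]
ee_rot: [[0.142, -0.99, -0.001], [-0.99, -0.142, -0.0], [-0.0, 0.001, -1.0]]
wrist_force: [0.0, -0.5, 0.3]
gripper_width: 1.0
gripper_force: 0.0
t 1.85 shift [ 2.6 -0.4 -0.6] turn [0.02 0.01 0.25] tcp [0.569 0.188 0.419] F [ 0.3 -0.   0.5] w 1.001 gf 0.0
corner 0.6 [302. 209.] 20654 [0.578 0.199 0.004] [0.002 0.017]
corner 0.44 [337. 217.] 738 [0.551 0.192 0.047] [0.023 0.061]
block 0.92 [338. 198.] 4289 [0.551 0.192 0.024] [0.015 0.026]
block 0.91 [312.  15.] 3835 [0.592 0.044 0.02 ] [0.008 0.022]
block 0.8 [544. 131.] 6460 [0.384 0.102 0.02 ] [0.002 0.022]
weight 0.77 [339. 213.] 711 [0.551 0.192 0.048] [0.023 0.061]
(array([110265,  47134,   8876,   4417,   5036,   7718,   6620,   2462,
          985,    727,    590,    861,   1806,   2080,     55,    237,
          166,     93]), array([-0.004,  0.   ,  0.004,  0.008,  0.012,  0.016,  0.02 ,  0.024,
        0.028,  0.032,  0.036,  0.04 ,  0.044,  0.048,  0.052,  0.056,
        0.06 ,  0.064,  0.068]))[ WARN:0@1.749] global loadsave.cpp:1063 imwrite_ Unsupported depth image for selected encoder is fallbacked to CV_8U.
```

View pics/w1.png

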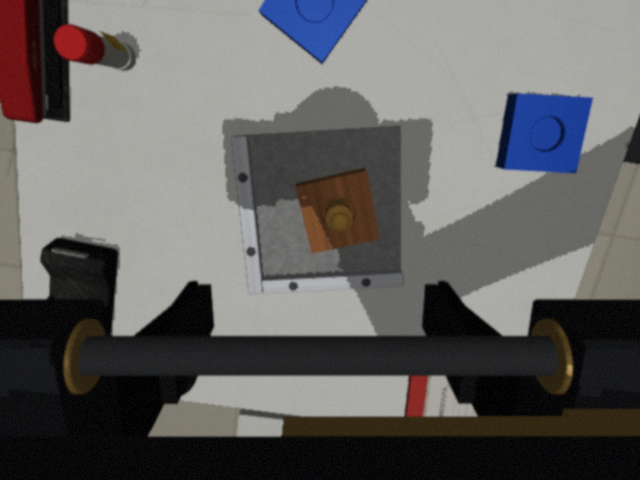

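Wrist view: the only wooden block, with the brass weight (340,215), sits in the grey fixture. The far stop is on the image left (247,138 to 260,275) and the left stop at the bottom (262,278 to 402,273). The blue look-alikes at (312,15) and (544,131) have empty pockets, so they are out.

```bash
cat > pose.py <<'E'
from h import *
np.set_printoptions(precision=4,suppress=True)
def plane(c,uv,z,E):
    f,cx,cy,_=K(c); uv=np.asarray(uv,float); d=np.c_[(uv[:,0]-cx)/f,(uv[:,1]-cy)/f,np.ones(len(uv))]@E[:3,:3].T
    return E[:3,3]+d*((z-E[2,3])/d[:,2])[:,None]
def fitline(P):
    l=cv2.fitLine(P.astype(np.float32),cv2.DIST_HUBER,0,1e-4,1e-4).ravel(); return l[2:],l[:2]
def corner(W,c0,yaw):
    # stops: height band, in rough corner axes
    c,s=np.cos(yaw),np.sin(yaw); R=np.array([[c,-s],[s,c]])
    Q=W.reshape(-1,3); Q=Q[np.isfinite(Q[:,0])&(Q[:,2]>.012)&(Q[:,2]<.02)]; q=(Q[:,:2]-c0)@R
    a=q[(q[:,0]>-.006)&(q[:,0]<.022)&(q[:,1]>-.125)&(q[:,1]<-.005)]; b=q[(q[:,1]>-.006)&(q[:,1]<.022)&(q[:,0]>-.125)&(q[:,0]<-.005)]
    pa,da=fitline(a); pb,db=fitline(b)
    th1=np.arctan2(-da[0]*np.sign(da[1]),abs(da[1])); th2=np.arctan2(db[1]*np.sign(db[0]),abs(db[0]))
    th=(th1+th2)/2; print("stops n",len(a),len(b),"yaws",np.degrees([yaw+th1,yaw+th2]))
    A=np.array([[-da[1],da[0]],[-db[1],db[0]]]); x=np.linalg.solve(A,[A[0]@pa,A[1]@pb])
    w=c0+R@x; Y=yaw+th; return w-.007*np.array([np.cos(Y)-np.sin(Y),np.sin(Y)+np.cos(Y)]),Y
def block(m,E,z=.024,c="wrist"):
    v,u=np.nonzero(m); P=plane(c,np.c_[u,v],z,E)[:,:2]
    h=cv2.convexHull((P*1000).astype(np.float32)); return cv2.minAreaRect(h)
E
python3 - <<'E'
from pose import *
z=np.load("w1.npz"); W,E,p=z["W"],z["E"],z["p"]
g=plane("wrist",[(247,138),(262,278),(402,273)],.016,E)[:,:2]; print(g)
C,Y=corner(W,g[1],np.radians(8)); 
for _ in range(2): C,Y=corner(W,C,Y)
print("corner",C,np.degrees(Y))
hsv=cv2.cvtColor(p,cv2.COLOR_RGB2HSV); zz=W[...,2]
m=(zz>.0205)&(zz<.028)&(np.hypot(W[...,0]-.551,W[...,1]-.192)<.05)
b=block(m,E); print("block top",b)
R=np.array([[np.cos(Y),-np.sin(Y)],[np.sin(Y),np.cos(Y)]])
bx=cv2.boxPoints(b)/1000; print("box in corner mm",(bx-C)@R*1000, "ctr",(np.array(b[0])/1000-C)@R*1000)
E
```

```text
[[0.6371 0.1436]
 [0.6104 0.2722]
 [0.4786 0.2481]]
stops n 2003 1811 yaws [11.5221 11.5439]
stops n 1997 1807 yaws [11.4797 11.4994]
stops n 1997 1806 yaws [11.4797 11.4995]
corner [0.6109 0.2733] 11.489585695728474
block top ((549.1844482421875, 196.31202697753906), (63.996437072753906, 64.57233428955078), 21.052169799804688)
box in corner mm [[-112.7415  -36.6461]
 [-102.0144 -100.3211]
 [ -38.9073  -89.6897]
 [ -49.6344  -26.0147]] ctr [-75.8244 -63.1679]
```

```bash
cat >> h.py <<'E'
C=np.array([.6109,.2733]); Y=np.radians(11.49); RC=np.array([[np.cos(Y),-np.sin(Y)],[np.sin(Y),np.cos(Y)]])
def cw(x,y): return C+RC@np.array([x,y])/1000
def where():
    s=r.sense(); print("tool in corner",np.round((np.array(s["tcp_pos"])[:2]-C)@RC*1000,1),"z",round(s["tcp_pos"][2],4),"Fcorner",np.round(np.array(s["wrist_force"])[:2]@RC,1),np.round(s["wrist_force"][2],1),"t",round(s["time_s"],2),"w",round(s["gripper_width"],3))
E
python3 -c "
from h import *
go([*cw(-76,-118),.191],-78.51)"
```

```text
t 2.0 shift [ 44.4  15.3 228.8] turn [-0.01  0.01 -3.09] tcp [0.5686 0.1886 0.4198] F [-1.1 -0.8 -0.1] w 1.002 gf 0.0
```

```bash
python3 -m creep '[[-0.4,25,8,25,0,0,-2],[-0.4,44.4,15.3,55,0,0,-3.1],[-0.4,44.4,15.3,95,0,0,-3.1],[-0.4,44.4,15.3,135,0,0,-3.1],[-0.4,44.4,15.3,175,0,0,-3.1],[-0.4,44.4,15.3,205,0,0,-3.1],[-0.4,44.4,15.3,222,0,0,-3.1],[-0.4,44.4,15.3,228,0,0,-3.1]]'; python3 -m creep '[[-0.4,0,0,0,0,0,0],[-0.4,0,0,0,0,0,0],[-0.4,0,0,0,0,0,0]]' >/dev/null;python3 -c "
from h import *
where();go([*cw(-76,-73.5),.191],-78.51)"
```

```text
time_s: 2.67
tcp_pos: [0.5591, 0.1421, 0.1884]
ee_rot: [[0.199, -0.98, -0.006], [-0.98, -0.199, -0.003], [0.002, 0.006, -1.0]]
wrist_force: [0.3, -0.0, 0.4]
gripper_width: 0.478
gripper_force: 0.0
tool in corner [ -74.9 -118.5] z 0.1935 Fcorner [-0.4  0.2] -0.3 t 2.92 w 0.317
t 2.92 shift [-45.    1.2   2.5] turn [-0.21  0.05 -0.03] tcp [0.5611 0.1423 0.1935] F [-0.5  0.1 -0.3] w 0.317 gf 0.0
```

```bash
python3 -m creep '[[-0.4,-6,1,2,0,0,0],[-0.4,-11,1,2,0,0,0],[-0.4,-16,1,2,0,0,0],[-0.4,-21,1,2,0,0,0],[-0.4,-26,1,2,0,0,0],[-0.4,-31,1,2,0,0,0],[-0.4,-35,1,2,0,0,0],[-0.4,-38,1,2,0,0,0]]';python3 -c "
from h import *
where()"
```

```text
time_s: 3.58
tcp_pos: [0.5521, 0.1787, 0.1903]
ee_rot: [[0.198, -0.98, 0.0], [-0.98, -0.198, -0.001], [0.001, -0.0, -1.0]]
wrist_force: [1.8, -6.4, 4.1]
gripper_width: 0.304
gripper_force: 3.0
tool in corner [-76.4 -81. ] z 0.1903 Fcorner [ 0.5 -6.6] 4.1 t 3.58 w 0.304
```

```bash
python3 -m creep '[[-0.4,-3,0,0,0,0,0],[-0.4,-5,0,0,0,0,0],[-0.4,-6,0,0,0,0,0],[-0.4,-7,0,0,0,0,0],[-0.4,-8,0,0,0,0,0]]';python3 -c "
from h import *
where()"
```

```text
time_s: 4.0
tcp_pos: [0.551, 0.1854, 0.1903]
ee_rot: [[0.198, -0.98, 0.0], [-0.98, -0.198, -0.003], [0.003, 0.0, -1.0]]
wrist_force: [4.6, -13.6, 2.6]
gripper_width: 0.302
gripper_force: 7.4
tool in corner [-76.2 -74.2] z 0.1903 Fcorner [  1.8 -14.3] 2.6 t 4.0 w 0.302
```

```bash
python3 -m creep '[[-0.4,-1,0,0,0,0,0],[-0.4,-2,0,0,0,0,0],[-0.4,-2,0,0,0,0,0]]'|sed -n '2p;4p';python3 -c "
from h import *
where()"
```

```text
tcp_pos: [0.551, 0.1858, 0.1903]
wrist_force: [6.6, -16.1, 3.5]
tool in corner [-76.1 -73.8] z 0.1903 Fcorner [  3.3 -17.1] 3.5 t 4.25 w 0.299
```

```bash
python3 -m creep '[[-0.4,8,0,0,0,0,0],[-0.4,14,0,0,0,0,0],[-0.4,20,0,-30,0,0,0],[-0.4,20,0,-70,0,0,-7],[-0.4,20,0,-110,0,0,-14],[-0.4,20,0,-140,0,0,-21],[-0.4,20,0,-150,0,0,-28],[-0.4,20,0,-150,0,0,-35]]'|sed -n '2p;4p';python3 -c "
from h import *
where();go([*cw(-128,-36),.34],11.49)"
```

```text
tcp_pos: [0.5546, 0.1699, 0.3442]
wrist_force: [0.3, 0.4, -0.6]
tool in corner [-75.7 -90.1] z 0.3442 Fcorner [0.3 0.3] -0.6 t 4.92 w 0.301
t 4.92 shift [-74.4  11.4   3.9] turn [ -0.47  -0.4  -54.69] tcp [0.5546 0.1699 0.3442] F [ 0.3  0.4 -0.6] w 0.301 gf 0.0
```

```bash
python3 -m creep '[[-0.4,-10,2,0,0,0,-7],[-0.4,-22,4,0,0,0,-14],[-0.4,-34,6,0,0,0,-21],[-0.4,-46,8,0,0,0,-28],[-0.4,-58,10,0,0,0,-35],[-0.4,-70,11,0,0,0,-42],[-0.4,-74,11,0,0,0,-49],[-0.4,-74,11,0,0,0,-54.7]]'|sed -n '2p;4p';python3 - <<'E'
from pose import *
where();go([*cw(-128,-36),.191],11.49)
p,W,E=snap("wrist","w2")
zz=W[...,2]; c=cw(-76,-32); m=(zz>.0205)&(zz<.028)&(np.hypot(W[...,0]-c[0],W[...,1]-c[1])<.055)
print(m.sum(), m.any() and ((cv2.boxPoints(block(m,E))/1000-C)@RC*1000))
E
```

```text
tcp_pos: [0.4919, 0.2132, 0.3397]
wrist_force: [-0.3, -0.5, -0.0]
tool in corner [-128.5  -35.2] z 0.3397 Fcorner [-0.4 -0.4] -0.0 t 5.58 w 0.299
t 5.58 shift [  0.4   1.  148.7] turn [-0.1  -0.05  0.04] tcp [0.4919 0.2132 0.3397] F [-0.3 -0.5 -0. ] w 0.299 gf 0.0
7759 [[-102.5679    1.3613]
 [-102.5279  -62.703 ]
 [ -39.3775  -62.6635]
 [ -39.4175    1.4009]]
```

```bash
python3 -m creep '[[-0.4,0,1,40,0,0,0],[-0.4,0,1,80,0,0,0],[-0.4,0,1,115,0,0,0],[-0.4,0,1,135,0,0,0],[-0.4,0,1,147,0,0,0],[-0.4,0,1,149,0,0,0],[-0.4,6,1,149,0,0,0],[-0.4,12,1,149,0,0,0]]'|sed -n '2p;4p'; python3 -m creep '[[-0.4,5,0,0,0,0,0],[-0.4,10,0,0,0,0,0],[-0.4,15,0,0,0,0,0],[-0.4,20,0,0,0,0,0],[-0.4,24,0,0,0,0,0],[-0.4,28,0,0,0,0,0],[-0.4,32,0,0,0,0,0],[-0.4,35,0,0,0,0,0]]'|sed -n '2p;4p';python3 -c "
from h import *
where()"
```

```text
tcp_pos: [0.5056, 0.2139, 0.1915]
wrist_force: [0.2, 0.2, -0.8]
tcp_pos: [0.5385, 0.2192, 0.1916]
wrist_force: [-6.3, -1.1, 4.2]
tool in corner [-81.7 -38.6] z 0.1916 Fcorner [-6.4  0.1] 4.2 t 6.97 w 0.299
```

```bash
python3 -m creep '[[-0.4,3,0,0,0,0,0],[-0.4,5,0,0,0,0,0],[-0.4,6,0,0,0,0,0],[-0.4,7,0,0,0,0,0],[-0.4,8,0,0,0,0,0],[-0.4,9,0,0,0,0,0],[-0.4,10,0,0,0,0,0],[-0.4,10,0,0,0,0,0]]'|sed -n '2p;4p';python3 -c "
from h import *
where()"
```

```text
tcp_pos: [0.5472, 0.221, 0.1916]
wrist_force: [-10.0, -0.8, 7.0]
tool in corner [-72.9 -38.6] z 0.1916 Fcorner [-9.9  1.2] 7.0 t 7.63 w 0.302
```

```bash
python3 -m creep '[[-0.4,1,0,0,0,0,0],[-0.4,2,0,0,0,0,0],[-0.4,3,0,0,0,0,0],[-0.4,3,0,0,0,0,0]]'|sed -n '2p;4p';python3 -c "
from h import *
where()"
```

```text
tcp_pos: [0.5483, 0.2212, 0.1916]
wrist_force: [-17.2, 1.1, 13.6]
tool in corner [-71.7 -38.6] z 0.1916 Fcorner [-16.6   4.5] 13.6 t 7.97 w 0.299
```

```bash
python3 -m creep '[[-0.4,-6,0,0,0,0,0],[-0.4,-14,0,0,0,0,0],[-0.4,-20,0,-20,0,0,0],[0.9,-20,0,-60,0,0,0],[0.9,-20,0,-100,0,0,0],[0.9,-20,0,-140,0,0,0],[0.9,-20,0,-150,0,0,0],[0.9,-20,0,-150,0,0,0]]'|sed -n '2p;4p';python3 - <<'E'
from pose import *
where()
p,W,E=snap("wrist","w3")
zz=W[...,2]; c=cw(-32,-32); m=(zz>.0205)&(zz<.028)&(np.hypot(W[...,0]-c[0],W[...,1]-c[1])<.055)
b=block(m,E);print(b, ((cv2.boxPoints(b)/1000-C)@RC*1000))
C2,Y2=corner(W,C,Y); print("corner seen",(C2-C)@RC*1000,np.degrees(Y2))
for o in vision.cut_out("wrist","weight")[:2]: w=W[o["region"]]; print("weight",o["conf"],(np.nanmedian(w,0)[:2]-C)@RC*1000,np.nanmax(w[:,2]))
E
```

```text
tcp_pos: [0.5333, 0.219, 0.3463]
wrist_force: [-0.2, 0.4, 0.4]
tool in corner [-86.8 -37.8] z 0.3463 Fcorner [-0.1  0.4] 0.4 t 8.63 w 0.597
((588.6664428710938, 235.49520874023438), (68.41128540039062, 63.98853302001953), 11.208271980285645) [[-63.3665  -0.4562]
 [-63.6811 -64.444 ]
 [  4.7293 -64.7804]
 [  5.0439  -0.7926]]
stops n 3732 3149 yaws [11.4953 11.4665]
corner seen [0.4755 0.9732] 11.480909342548648
weight 0.98 [-30.2447 -33.5069] 0.06167824476285039
```

View pics/w3.png

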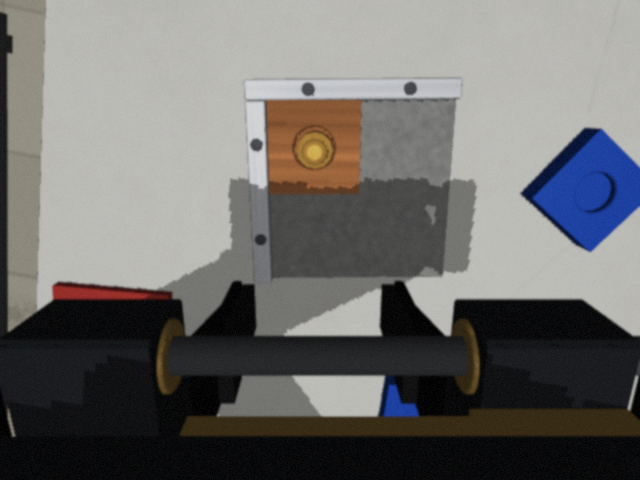

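Block is home, flush against both stops, with the weight upright in its pocket at (315,148). Next, the tongs.

```bash
python3 -c "
from h import *
go([.441,-.194,.40],10)"
```

```text
t 8.73 shift [-168.4  387.1  -59.7] turn [-0.08 -0.1   1.05] tcp [0.5322 0.2183 0.3412] F [-0.9 -0.2 -0.9] w 0.686 gf 0.0
```

```bash
python3 -m creep '[[1,-14,32,-6,0,0,1],[1,-29,67,-12,0,0,1],[1,-44,102,-18,0,0,1],[1,-59,137,-24,0,0,1],[1,-74,172,-30,0,0,1],[1,-90,207,-36,0,0,1],[1,-105,242,-42,0,0,1],[1,-120,277,-48,0,0,1]]' | sed -n 2p; python3 -m creep '[[1,-14,32,-5,0,0,0],[1,-28,66,-10,0,0,0],[1,-40,93,-12,0,0,0],[1,-48,109,-12,0,0,0],[1,-48,109,-12,0,0,0],[1,-48,109,-12,0,0,0]]' | sed -n 2p
python3 - <<'E'
from pose import *
p,W,E=snap("wrist","w4"); go([.441,-.194,.40],10)
hsv=cv2.cvtColor(p,cv2.COLOR_RGB2HSV)
red=((hsv[...,0]<8)|(hsv[...,0]>172))&(hsv[...,1]>150)&(hsv[...,2]>80)&(np.hypot(W[...,0]-.441,W[...,1]+.194)<.1)&(W[...,2]>.015)
n,L,S,Ce=cv2.connectedComponentsWithStats(red.astype(np.uint8))
for i in range(1,n):
    if S[i,4]>60:
        v,u=np.nonzero((L==i)&(W[...,2]>.026)); P=plane("wrist",np.c_[u,v],.03,E)[:,:2]
        print(Ce[i],S[i,4],len(u),np.nanmedian(W[L==i],0),np.nanmax(W[L==i][:,2]),cv2.minAreaRect((P*1000).astype(np.float32)))
for t in ["tongs","tongs_left","tongs_right"]:
    for o in vision.find_in("wrist",t)[:2]: print(t,o["conf"],np.round(o["uv"]),plane("wrist",[o["uv"]],.018,E))
E
```

```text
tcp_pos: [0.4668, -0.078, 0.3872]
tcp_pos: [0.4393, -0.1928, 0.399]
t 9.95 shift [ 1.   2.1 -0.8] turn [-0.06  0.13  0.03] tcp [ 0.4396 -0.1921  0.3992] F [0.  0.1 0.1] w 1.001 gf 0.0
[287.8416 200.1173] 341 341 [ 0.4383 -0.1662  0.03  ] 0.03238036897305846 ((437.6673889160156, -166.48660278320312), (46.698577880859375, 5.1218085289001465), 14.272107124328613)
[352.8794 201.1324] 340 340 [ 0.4468 -0.2194  0.0301] 0.03207815814475162 ((446.1109924316406, -219.4447784423828), (46.90138244628906, 5.121881008148193), 3.6795639991760254)
tongs 0.83 [296. 207.] [[ 0.431 -0.174  0.018]]
tongs_left 0.61 [288. 179.] [[ 0.4533 -0.1631  0.018 ]]
tongs_right 0.71 [355. 180.] [[ 0.4628 -0.2188  0.018 ]]
```

View pics/w4.png

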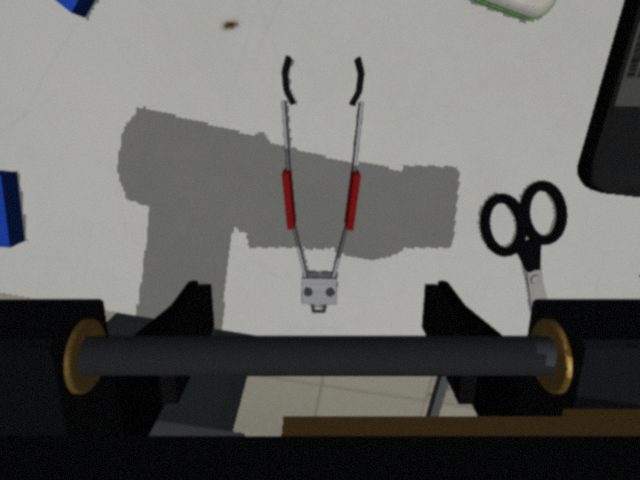

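The tongs lie flat, with the red grips at (288,200) and (353,201), the jaws at (288,80) and (358,80), and the hinge at (320,290). I'll grasp at (0.442, -0.193) with yaw 9°.

```bash
python3 -c "
from h import *
go([.4419,-.193,.187],9)"
```

```text
t 10.1 shift [  1.7   2.1 213. ] turn [-0.02  0.05  1.18] tcp [ 0.44   -0.1913  0.4   ] F [ 0.4 -0.8 -0.7] w 1.002 gf 0.0
```

```bash
python3 -m creep '[[1,1,2,40,0,0,1],[1,1.7,2,80,0,0,1.2],[1,1.7,2,120,0,0,1.2],[1,1.7,2,155,0,0,1.2],[1,1.7,2,185,0,0,1.2],[1,1.7,2,203,0,0,1.2],[1,1.7,2,211,0,0,1.2],[1,1.7,2,212.5,0,0,1.2]]' | sed -n '2p;4p'; python3 -m creep '[[0.6,0,0,0,0,0,0],[0.5,0,0,0,0,0,0],[0.4,0,0,0,0,0,0],[0.32,0,0,0,0,0,0],[0.22,0,0,0,0,0,0],[0.22,0,0,0,0,0,0],[0.22,0,0,0,0,0,0],[0.22,0,0,0,0,0,0]]'; python3 -c "
from h import *
go([.4419,-.193,.187],9)"
```

```text
tcp_pos: [0.4417, -0.193, 0.1865]
wrist_force: [0.7, 0.0, 0.9]
time_s: 11.43
tcp_pos: [0.4426, -0.1939, 0.189]
ee_rot: [[0.988, 0.155, 0.003], [0.155, -0.988, -0.001], [0.003, 0.001, -1.0]]
wrist_force: [0.5, 0.2, 6.0]
gripper_width: 0.617
gripper_force: 7.8
t 11.43 shift [-0.5 -1.   2. ] turn [ 0.06 -0.17 -0.1 ] tcp [ 0.4426 -0.1939  0.189 ] F [0.5 0.2 6. ] w 0.617 gf 7.8
```

```bash
python3 -m creep '[[0.2,0,0,-4,0,0,0],[0.2,0,0,-10,0,0,0],[0.2,0,0,-20,0,0,0],[0.2,0,0,-35,0,0,0],[0.2,0,0,-55,0,0,0],[0.2,0,0,-75,0,0,0],[0.2,0,0,-90,0,0,0],[0.2,0,0,-90,0,0,0]]'
python3 - <<'E'
from pose import *
np.set_printoptions(precision=1,suppress=True)
p,W,E=snap("wrist","w5"); s=r.sense(); R=np.array(s["ee_rot"])
go([.4419,-.193,.277],9)
T=(W-np.array(s["tcp_pos"]))@R*1000   # tool coords mm
# tongs points in tool frame
for a,b in [(-30,-15),(-15,0),(0,15),(15,25),(40,50),(60,70),(75,85),(85,95),(95,105),(105,115),(115,125)]:
    m=(T[...,0]>a)&(T[...,0]<b)&(abs(T[...,1])<45)&(W[...,2]>.06)&(T[...,2]>120)
    for sgn in (-1,1):
        q=T[m&(T[...,1]*sgn>0)]
        if len(q)>3: print(a,b,sgn,len(q),"y",np.nanpercentile(q[:,1],[5,50,95]),"ztop",np.nanpercentile(q[:,2],[5,50,95]))
E
```

```text
time_s: 12.1
tcp_pos: [0.4423, -0.1939, 0.281]
ee_rot: [[0.988, 0.155, 0.006], [0.155, -0.988, -0.001], [0.005, 0.002, -1.0]]
wrist_force: [0.0, -0.5, 0.0]
gripper_width: 0.604
gripper_force: 5.5
t 12.15 shift [ 0.4 -0.7  2.3] turn [ 0.  -0.2 -0.1] tcp [ 0.4 -0.2  0.3] F [-0.4 -0.1 -2. ] w 0.598 gf 5.5
-30 -15 -1 267 y [-25.1 -21.9 -19.4] ztop [156.7 157.8 171.9]
-30 -15 1 259 y [18.2 20.7 23.8] ztop [156.7 157.7 171.8]
-15 0 -1 1063 y [-31.7 -28.7 -20.3] ztop [122.9 131.6 181.3]
-15 0 1 1063 y [19.  27.4 30.4] ztop [123.  131.5 181.5]
0 15 -1 2880 y [-36.8 -29.4 -20.9] ztop [127.9 156.9 177.3]
0 15 1 2892 y [19.5 28.1 35.5] ztop [128.1 156.9 176.9]
15 25 -1 916 y [-27.  -23.3 -21.4] ztop [156.7 159.4 180.8]
15 25 1 926 y [19.9 21.8 25.5] ztop [156.8 159.4 180.9]
40 50 -1 357 y [-25.  -22.8 -22.2] ztop [168.7 170.1 181.7]
40 50 1 362 y [20.5 21.1 23.3] ztop [168.6 170.1 182.3]
60 70 -1 401 y [-25.5 -23.3 -22.7] ztop [168.5 170.  181.9]
60 70 1 401 y [20.8 21.4 23.6] ztop [168.6 170.  181.9]
75 85 -1 628 y [-25.3 -19.8 -16.1] ztop [168.4 169.8 182.2]
75 85 1 622 y [14.1 17.8 23.3] ztop [168.5 169.9 181.7]
85 95 -1 551 y [-23.8 -21.1 -19.2] ztop [168.3 169.7 182.6]
85 95 1 545 y [17.2 19.1 21.7] ztop [168.3 169.6 183.2]
95 105 -1 615 y [-24.1 -21.4 -20.1] ztop [168.3 169.9 183.4]
95 105 1 622 y [17.9 19.3 22. ] ztop [168.3 169.8 183.6]
105 115 -1 488 y [-22.5 -19.3 -17.4] ztop [168.3 170.  184.2]
105 115 1 481 y [15.2 17.3 20.4] ztop [168.3 170.1 183.8]
```

View pics/w5.png

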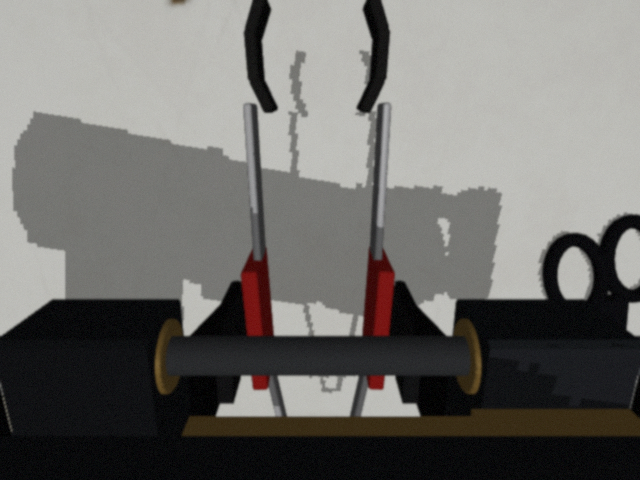

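Tongs held level, with the grips at (257,320) and (379,320) and the jaws level and symmetric at (258,50) and (376,50). They are open about 38 mm.

Run:
```python
from pose import *
z=np.load("w3.npz"); W=z["W"]; p=z["p"]
c=cw(-32,-32); n=np.hypot(W[...,0]-c[0],W[...,1]-c[1])<.03
for a,b in [(.026,.038),(.042,.0475),(.056,.066)]:
    q=(W[n&(W[...,2]>a)&(W[...,2]<b)][:,:2]-C)@RC*1000
    if len(q): print(a,b,len(q),q.min(0),q.max(0),np.median(q,0))
v,u=np.nonzero(n&(W[...,2]>.056)); 
if len(u): P=plane("wrist",np.c_[u,v],.06,z["E"])[:,:2]; cc,rr=cv2.minEnclosingCircle((P*1000).astype(np.float32)); print((np.array(cc)/1000-C)@RC*1000,rr)
go([*cw(-32-95,-33),.30],11.49)
```

```text
0.026 0.038 29 [-52.4146 -56.8984] [ -9.8114 -10.0409] [-20.8487 -33.7806]
0.042 0.0475 460 [-43.2803 -44.8507] [-19.697  -21.6087] [-29.6842 -33.9661]
0.056 0.066 504 [-39.3851 -40.8242] [-24.0007 -25.9104] [-31.1379 -33.3999]
[-154.6344   -5.9519] 133.97616577148438
t 12.15 shift [ 114.1 -396.5  -20.6] turn [ 0.03 -0.16 -2.6 ] tcp [ 0.4416 -0.1937  0.2793] F [-0.4 -0.1 -2. ] w 0.598 gf 5.5
```

```bash
python3 -m creep '[[0.2,4,-12,-5,0,0,0],[0.2,10,-35,-10,0,0,-1],[0.2,19,-65,-15,0,0,-1.5],[0.2,28,-97,-20,0,0,-2],[0.2,38,-131,-20,0,0,-2.6],[0.2,48,-166,-20,0,0,-2.6],[0.2,58,-201,-20,0,0,-2.6],[0.2,68,-236,-20,0,0,-2.6]]' | sed -n '2p;5,6p'; python3 -m creep '[[0.2,10,-35,0,0,0,0],[0.2,20,-70,0,0,0,0],[0.2,29,-102,0,0,0,0],[0.2,37,-130,0,0,0,0],[0.2,42,-148,0,0,0,0],[0.2,45,-157,0,0,0,0],[0.2,46,-160,0,0,0,0],[0.2,46,-160,0,0,0,0]]' | sed -n '2p;5,6p'
python3 - <<'E'
from h import *
go([*cw(-32-95,-33),.30],11.49); where()
E
```

```text
tcp_pos: [0.4715, 0.0513, 0.2966]
gripper_width: 0.6
gripper_force: 5.5
tcp_pos: [0.4853, 0.2157, 0.2969]
gripper_width: 0.602
gripper_force: 5.5
t 13.48 shift [ 7.5  1.6 -3.1] turn [0.06 0.14 0.02] tcp [0.4853 0.2157 0.2969] F [ 0.2 -1.1 -1.9] w 0.602 gf 5.5
tool in corner [-134.5  -31.4] z 0.2969 Fcorner [-0.1 -1.1] -1.9 t 13.48 w 0.602
```

```bash
python3 -m creep '[[0.2,4,1,8,0,0,0],[0.2,7.5,1.6,16,0,0,0],[0.2,7.5,1.6,22,0,0,0],[0.2,7.5,1.6,24,0,0,0],[0.2,7.5,1.6,24,0,0,0]]' | sed -n '2p'
python3 - <<'E'
from pose import *
np.set_printoptions(precision=1,suppress=True)
p,W,E=snap("wrist","w6"); s=r.sense(); R=np.array(s["ee_rot"]); where()
T=(W-np.array(s["tcp_pos"]))@R*1000
c=cw(-32,-32); n=(np.hypot(W[...,0]-c[0],W[...,1]-c[1])<.016)
for a,b in [(.042,.049),(.055,.064)]:
    q=T[n&(W[...,2]>a)&(W[...,2]<b)]; print("weight",a,len(q),np.percentile(q,[1,50,99],axis=0)) if len(q) else 0
for a,b in [(60,66),(66,72),(72,76),(76,80),(80,90),(90,100),(100,110),(110,116),(116,122)]:
    m=(T[...,0]>a)&(T[...,0]<b)&(abs(T[...,1])<45)&(T[...,2]>160)&(T[...,2]<176)
    print(a,[np.r_[m[T[...,1]*g>0].sum(),np.percentile(T[m&(T[...,1]*g>0)][:,1:],[3,97],axis=0).ravel()] for g in (-1,1) if (m&(T[...,1]*g>0)).sum()>3])
E
```

```text
tcp_pos: [0.4932, 0.2149, 0.2729]
tool in corner [-126.8  -33.5] z 0.2735 Fcorner [-0.  -0.6] -1.2 t 13.95 w 0.6
weight 0.042 1141 [[ 84.1 -11.7 224.9]
 [ 93.3  -0.5 226.7]
 [106.7  10.7 229.1]]
weight 0.055 1135 [[ 88.1  -7.7 212. ]
 [ 95.4  -0.5 214. ]
 [102.6   6.9 216.6]]
60 [array([173. , -25.6, 170.8, -22.7, 175.3]), array([174. ,  20.9, 170.8,  23.8, 175.2])]
66 [array([181. , -25.8, 170.7, -22.8, 174.8]), array([176. ,  21. , 170.8,  23.8, 174.7])]
72 [array([128. , -25.7, 170.6, -18.9, 175.6]), array([127. ,  20. , 170.8,  23.9, 175. ])]
76 [array([258. , -25.7, 170.7, -15.9, 174.6]), array([260. ,  14. , 170.7,  23.7, 175.1])]
80 [array([435. , -23.7, 170.7, -17.7, 174.7]), array([430. ,  15.7, 170.7,  21.7, 174.9])]
90 [array([450. , -24.4, 170.6, -20.4, 175.2]), array([443. ,  18.4, 170.5,  22.3, 174.6])]
100 [array([508. , -23.8, 170.6, -17.7, 175.4]), array([505. ,  15.8, 170.6,  21.8, 175.2])]
110 []
116 []
```

View pics/w6.png

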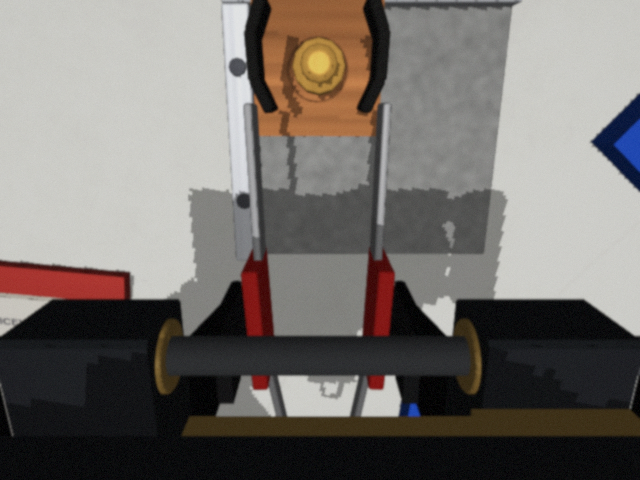

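The knob (318,63) sits centred between the jaws, with the weight at tool (95.4, -0.5) and the jaw middle at (95, -1). I'll descend now.

```bash
python3 -m creep '[[0.2,0,0,8,0,0,0],[0.2,0,0,20,0,0,0],[0.2,0,0,32,0,0,0],[0.2,0,0,42,0,0,0],[0.2,0,0,50,0,0,0],[0.2,0,0,54,0,0,0],[0.2,0,0,56,0,0,0],[0.2,0,0,56,0,0,0]]'
python3 - <<'E'
from pose import *
np.set_printoptions(precision=1,suppress=True)
p,W,E=snap("wrist","w7"); s=r.sense(); R=np.array(s["ee_rot"]); where()
T=(W-np.array(s["tcp_pos"]))@R*1000
for n,(a,b,y0,y1) in {"bar":(60,70,18,30),"jaw":(85,105,14,30),"jawR":(85,105,-30,-14),"knob":(85,105,-10,10)}.items():
    q=T[(T[...,0]>a)&(T[...,0]<b)&(T[...,1]>y0)&(T[...,1]<y1)&(T[...,2]<176)]; print(n,len(q),np.percentile(q,[3,50,97],axis=0).ravel())
m=(abs(T[...,1])<20)&(T[...,0]>50)&(T[...,0]<80)&(abs(T[...,2]-192)<8); print("block top tool z",np.median(T[m][:,2]))
E
```

```text
time_s: 14.62
tcp_pos: [0.4933, 0.2158, 0.2178]
ee_rot: [[0.98, 0.199, -0.0], [0.199, -0.98, -0.0], [-0.0, 0.0, -1.0]]
wrist_force: [-0.2, -0.5, -0.8]
gripper_width: 0.6
gripper_force: 5.5
tool in corner [-126.5  -32.8] z 0.2182 Fcorner [-0.   0.6] -1.0 t 14.67 w 0.605
bar 296 [ 60.4  20.6 170.5  65.   21.8 171.9  69.7  23.5 175.1]
jaw 913 [ 85.6  17.4 170.4  95.4  19.6 171.8 104.5  21.9 174.9]
jawR 914 [ 85.7 -24.5 170.3  95.5 -22.2 171.7 104.5 -20.  174.6]
knob 3762 [ 85.8  -9.  157.4  93.8   0.  159.9 104.    9.2 172.5]
block top tool z 194.21873581999282
```

```bash
python3 -m creep '[[0.2,0,1,1.5,0,0,0],[0.2,0,1,2.5,0,0,0],[0.15,0,1,2.5,0,0,0],[0.11,0,1,2.5,0,0,0],[0.08,0,1,2.5,0,0,0],[0.05,0,1,2.5,0,0,0],[0.03,0,1,2.5,0,0,0],[0.0,0,1,2.5,0,0,0]]'; python3 -m creep '[[-0.1,0,0,0,0,0,0],[-0.2,0,0,0,0,0,0],[-0.4,0,0,0,0,0,0],[-0.7,0,0,0,0,0,0],[-1,0,0,0,0,0,0],[-1,0,0,0,0,0,0],[-1,0,0,0,0,0,0],[-1,0,0,0,0,0,0]]'; python3 -c "
from h import *
where()"
```

```text
time_s: 15.33
tcp_pos: [0.4935, 0.2148, 0.2156]
ee_rot: [[0.98, 0.199, 0.0], [0.199, -0.98, -0.0], [0.0, 0.0, -1.0]]
wrist_force: [0.1, -0.4, -1.4]
gripper_width: 0.51
gripper_force: 8.4
time_s: 16.0
tcp_pos: [0.4935, 0.2148, 0.2156]
ee_rot: [[0.98, 0.199, -0.0], [0.199, -0.98, -0.0], [-0.0, 0.0, -1.0]]
wrist_force: [-0.0, -0.9, -0.3]
gripper_width: 0.511
gripper_force: 30.0
tool in corner [-126.7  -34. ] z 0.2156 Fcorner [-0.2 -0.9] -0.3 t 16.0 w 0.511
```

```bash
python3 -m creep '[[-1,0,0,-1,0,0,0],[-1,0,0,-3,0,0,0],[-1,0,0,-6,0,0,0],[-1,0,0,-9,0,0,0],[-1,0,0,-13,0,0,0],[-1,0,0,-18,0,0,0],[-1,0,0,-24,0,0,0],[-1,0,0,-30,0,0,0]]'; python3 -m creep '[[-1,0,0,-7,0,0,0],[-1,0,0,-15,0,0,0],[-1,0,0,-24,0,0,0],[-1,0,0,-33,0,0,0],[-1,0,0,-42,0,0,0],[-1,0,0,-48,0,0,0],[-1,0,0,-51,0,0,0],[-1,0,0,-52,0,0,0]]' | sed -n '2p;4,6p';  python3 -m creep '[[-1,0,0,0,0,0,0],[-1,0,0,0,0,0,0],[-1,0,0,0,0,0,0],[-1,0,0,0,0,0,0]]' | sed -n '2p'
python3 - <<'E'
from pose import *
np.set_printoptions(precision=1,suppress=True)
p,W,E=snap("wrist","w8"); s=r.sense(); R=np.array(s["ee_rot"]); where()
T=(W-np.array(s["tcp_pos"]))@R*1000
for n,(a,b,y0,y1) in {"bar":(60,70,12,30),"jaw":(85,105,12,30),"knob":(80,110,-11,11)}.items():
    q=T[(T[...,0]>a)&(T[...,0]<b)&(T[...,1]>y0)&(T[...,1]<y1)&(T[...,2]<185)]; print(n,len(q),np.percentile(q,[3,50,97],axis=0).ravel())
zz=W[...,2]; c=cw(-32,-32); m=(zz>.0205)&(zz<.028)&(np.hypot(W[...,0]-c[0],W[...,1]-c[1])<.05)
print(((cv2.boxPoints(block(m,E))/1000-C)@RC*1000))
snap("scene","scene2"); q=cv2.imread("pics/scene2.png")[120:300,150:390]; cv2.imwrite("pics/crop2.png",cv2.resize(q,None,fx=3,fy=3)); a=cv2.imread("pics/w8.png"); cv2.imwrite("pics/both.png",np.hstack([cv2.resize(a,(400,300)),cv2.resize(q,(400,300))]))
E
```

```text
time_s: 16.67
tcp_pos: [0.4935, 0.2148, 0.2463]
ee_rot: [[0.98, 0.199, 0.0], [0.199, -0.98, 0.0], [0.0, -0.0, -1.0]]
wrist_force: [0.1, 1.5, -1.6]
gripper_width: 0.506
gripper_force: 30.0
tcp_pos: [0.4935, 0.2149, 0.2984]
wrist_force: [-0.4, -1.2, -1.5]
gripper_width: 0.508
gripper_force: 30.0
tcp_pos: [0.4934, 0.2148, 0.2971]
tool in corner [-126.8  -34. ] z 0.2971 Fcorner [-0.4  0.7] -1.7 t 17.72 w 0.507
bar 347 [ 60.3  14.2 170.6  65.1  15.2 171.9  69.6  17.2 183. ]
jaw 458 [ 85.7  12.1 170.4  94.8  13.2 171.7 103.9  14.5 173. ]
knob 5100 [ 83.5 -10.4 155.3  94.2   0.2 168.2 108.3  10.6 179.2]
[[-63.2  -0.3]
 [-63.8 -64.4]
 [ -0.1 -65. ]
 [  0.5  -0.8]]
```

View pics/both.png

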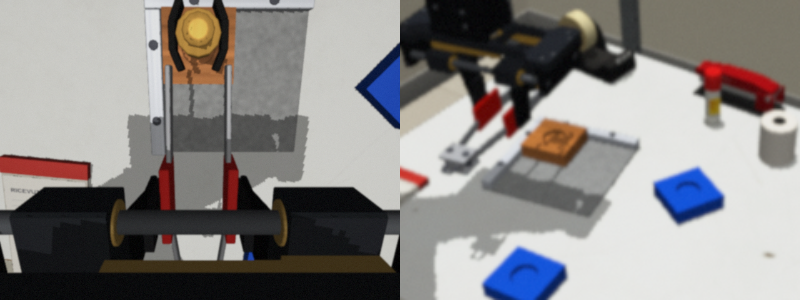

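The picture shows the weight (198,30) upright in the tongs, its underside about 0.10 m above the table. The block (555,140) is still home with an empty pocket. Handing in.

```bash
python3 -c "
from station import r
print(r.finish_job())"
```

```text
the job is handed in; nothing more can be done
None
```

The block is home against both stops, and I handed the job in with the weight hanging upright and still in the tongs about 10 cm above the table, at about 18 s of the 58 s allowed.

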